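# Shut down the glue warmer and scrub out the gesso jar

### The job

We are done with gesso for today: first turn the timer knob of the glue warmer all the way back to its zero stop, so that the heat is off. Then take the jar brush from the drying rack and scrub out the glass jar where it stands in the warmer, with three full up-and-down strokes, each right down to the bottom and back up until the bristles reach the rim; it is glass, so do not ram it, tip it or lift it out. Finally hang the brush back in a slot of the rack, collar resting on the plate and bristles down, with the timer still at zero and everything else on the bench left where it is.

Things in the scene. Friction and masses are not known exactly. Their poses are not given: they have to be found in the camera images.
- warmer: Electric glue warmer, fixed: white box 250 long (x) x 160 wide (y) x 90 high, black foot, steel trim. Origin: centre of its underside on the bench, x to its back, z up. In its top, at x = +55, a round dry well 81 across and 60 deep holds the jar; the timer knob is at x = -65.
- timer (a joint): Angle of the run-down timer knob on the warmer's deck, rad: 0 is its hard zero stop (heat off), and it grows clockwise seen from above, up to 4.7. So turn it anticlockwise (from above) to zero. It stays where it is left, friction 0.03 N m.
- timer_grip (a point): On the timer knob's axis at the height to grip (127 above the bench). It turns with the knob: its x runs along the black grip bar, 46 long, 14 thick, from 102 to 134 above the bench, on a disc 48 across. The white mark on the bar (towards the point's -x) meets the red tick on the warmer's -x side at zero.
- jar: Straight clear glass jar with dried white gesso inside, loose, upright in the warmer's well (4 play all round): outside 72 across, 115 high, inside 64 across, 109 deep, wall 4, 0.35 kg. Origin: centre of its underside, 30 above the bench; z up to its mouth. Rim 145 above the bench, 55 above the deck.
- jar_floor (a point): Centre of the jar's inside floor, 6 above the jar's underside (36 above the bench).
- jar_rim (a point): Centre of the jar's open mouth, level with the rim, 145 above the bench.
- brush: Jar brush, round, 200 long, 100 g, loose, hanging upright in the left slot. Origin: centre of its bristle end (lowest), z up to the handle. From the origin: cream bristle head 0 to 55, 46 across at its end, 66 from 24 up (core 24; springy bristles yield 8 inward: 1 to 3 N drag in the 64 jar); wire stem 10 across to 130; red collar 34 across, 130 to 138; wooden handle 18 across to 200.
- brush_tip (a point): Centre of the bristle end of the brush (same point as the origin of brush).
- brush_collar (a point): On the brush's axis at the underside of the red collar, 130 from the bristle end: this face rests on the rack's plate.
- brush_grip (a point): On the brush's axis in the handle, 170 from the bristle end and 30 below the handle's top (190 above the bench while the brush hangs in the rack): a good place to grip from above with the fingers pointing down.
- rack: Brush rack, fixed: green base 140 x 150 x 10, steel column at the back (x > +57), plate 6 thick, 124 wide, top at 150, two slots open to the front (its -x). Origin: on the bench midway below the hanging points; x to the back, y left. Slot 18 wide, closed end x = +10, mouth x = -28 with a lip 4 high. Out: lift 10 to 55, draw 75 or more to its -x. Hang it the other way round.
- slot_left (a point): Hanging point of the left slot (rack x = 0, y = +36), level with the top of the plate, 150 above the bench; axes as the rack's. The brush hangs here at the start.
- slot_right (a point): Hanging point of the right slot (rack x = 0, y = -36), level with the top of the plate, 150 above the bench; empty at the start; as good as the left one.
- spirit: Bystander: white plastic bottle, 76 across, 200 high; origin at its underside.
- brushjar: Bystander: green glass jar with artists' brushes, 68 across, 100 high, brushes up to 200; origin at its underside.
- mug: Bystander: white mug, 82 across, 95 high, with a handle; origin at its underside.
- bole: Bystander: small red-brown jar with a red cap, 58 across, 62 high; origin at its underside.
- cup: Bystander: small plastic cup with gesso, 64 across, 55 high; origin at its underside.
- flatbrush: Bystander: flat paint brush lying on the bench, 200 long, along its x.
- palette: Bystander: spatula lying on the bench, 200 long, along its x.
Not all that is in view belongs to the job. Leave any pink look-alike of the brush alone.

How it is judged:
By the outcome, as a careful person would: the job done as asked, in the order asked, and still so for the second after the job is handed in, with the robot touching nothing.
It also fails if it takes over 72 s, if anything falls off the work surface, if the arm or the gripper's body presses on something with over 40 N, if the wrist force passes 120 N, or if a joint passes its speed limit or range.

### The arm

A 6-joint arm with a two-finger parallel gripper is mounted at the origin on the work surface. World frame = base frame: x ahead of the robot, y to its left, z up, the work surface at z = 0. Lengths are in m, angles in rad, forces in N, time in s.
With the tool pointing down it reaches from about 0.275 to 0.75 m from the base axis. Payload 10.2 kg.
Tool frame: the origin (TCP) lies between the finger pads; the fingertips stand 25 mm ahead of it and the grasp point (between the pads) lies 6 mm ahead of it; z points along the fingers, y is the line along which they close (so a half turn about z gives the same grasp; the last joint's range is limited). The gripper opens to 88 mm and grips with 3 to 60 N. Pads are 18 mm wide; open, the fingers measure 123 mm over their backs; the gripper's body (75 mm by 187 mm) begins 45 mm behind the grasp point.
Start: joints at [0.951, 0.313, 1.498, -0, 1.331, -0.223], TCP at [0.203, 0.484, 0.264] pointing down, gripper open.
Joint ranges: [-2.94, 2.94], [-0.97, 2.17], [0.19, 2.56], [-1.23, 4.37], [0.02, 3.11], [-2.88, 2.88]. Speed limits (rad/s): [2.39, 2.39, 3.01, 3.14, 3.14, 3.14].

### API

Orientations are given as a unit quaternion [w, x, y, z].
In Python, from rig import arm, vision gives the robot as it stands.
- The arm moves only by the tool carry_out, never from a script. Its argument "increments" is a list of rows, each a list of 6 numbers: the shift along the tool's x, y, z normalised to -1 to 1, where 1 is 1 m, then the turn, a rotation vector about the tool's x, y, z normalised to -1 to 1, where 1 is 45 degrees. In form: [[dx, dy, dz, ax, ay, az], ...]. A call has 1 to 8 rows; each row shifts and turns the commanded pose from where the row before left it, along the tool's axes as they then stand; what a row does not reach is not made up. A row lasts 1/10 s, in which the tool goes at most 50 mm and 8.59 degrees, less where a joint would pass 70% of its speed; a pose out of reach is approached as far as the arm can. A call with a number of a shift or a turn outside -1 to 1 is refused whole. A call with a gripper value outside its range is refused whole. "gripper" is the closure, from -1 (fully open) to 1 (shut), set as the call begins (left out, the last holds). The fingers move at their own pace and stop on an object; "newtons" is the grip in N (left out, the last holds). Time passes only in rows, so rows that do not move let the fingers close. It gives the time, the measured TCP pose, the force, the opening and the grip force at its end, in the units of the state.
- arm.sense(): the state, without advancing time (a new reading comes with each control period).
- vision.snapshot(name): name is "scene" or "top" or "wrist"; returns (picture, depth): 384x512x3 uint8, red, green, blue; 384x512 float32, m along the optical axis (not along the pixel's ray), 0 where there is no reading.
- vision.calibration(name): a dict with "mtx" (3x3 intrinsics, pixels), "k1" (the pictures are not rectified: a ray, as slopes to the right and down, at radius r is drawn at 1 + k1 r^2 times it, then the intrinsics apply), "world_from_camera" (4x4, takes a point from camera to world coordinates). Camera axes: x right, y down, z forward; pixel columns grow to the right and rows downward; lengths in m; the calibration is good to about 2 mm. A picture is of the moment at which its call begins: read the wrist's pose just before it. calibration takes no time and is no camera call; for the wrist camera it gives the pose at the moment of the call.
- arm.close_job(): hands the job in; it is judged then, once.
Trained networks look in the newest picture that a camera, given by its name, has taken for a name from the list of things; names that differ only in an ending like _2 or _b are one class to them, and where a whole thing is asked for, a point or a joint stands for the part that bears it (a point fixed in the world has none). Each returns a list of dicts, best first, with "score" (0 to 1); they miss things now and then, are a little off and sometimes report something else, mostly with a low value. They report only what shows in the picture. A call takes as long as a camera call. They do not tell look-alikes from the thing itself.
- vision.boxes_of(label, camera): "position" ([column, row] in pixels, amid what is visible of it).
- vision.cut_out(label, camera): "pixels" (384x512 bool, what is visible of it) and "position" ([column, row] in pixels, amid what is visible of it).
The state is a dict: "t": time; "qpos": joint angles; "qvel": joint speeds; "tau": joint torques, N m; "tool_pos": TCP position; "orientation": TCP orientation; "ft_force": force on the tool from outside, world axes, zero at the start; "moment": the same for the moment, N m; "finger_gap": finger opening in m; "finger_force": force on a finger pad.
Only numpy, scipy, OpenCV 4.12 (cv2) and the standard library are available. Lean on these libraries where they do the work, as an engineer would, in place of code of your own. Each camera call takes 0.05 s, during which the arm holds its last target. There are 200 camera calls.

## Working session

There is one attempt and no reset: what is moved stays moved. The work goes in short steps, Python scripts to look and compute and a tool call to move; the robot and the scene stay as the last step left them, time stands still between calls to the robot, and variables do not carry over. Pictures are saved under pics/ and viewed, at most 10 in all, crops included, and the job is handed in when it is done.

Besides the shell and the picture viewer there is one more tool, called after "Request:" in YAML: its name, and indented under it one key for each argument. carry_out: Moves the arm, as the interface text tells. Its arguments: {"type":"object","properties":{"increments":{"type":"array"},"gripper":{"type":"number"},"newtons":{"type":"number"}},"required":["increments"]}

```bash
mkdir -p pics; ls
cat > h.py <<'E'
import numpy as np, cv2
from rig import arm, vision
def px2w(cam,d,uv,z=None,cal=None):
    """uv Nx2 -> world; by depth values d (N) or on plane z"""
    c=cal or vision.calibration(cam); K=np.array(c["mtx"]);T=np.array(c["world_from_camera"])
    uv=np.atleast_2d(uv).astype(float)
    p=np.c_[(uv[:,0]-K[0,2])/K[0,0],(uv[:,1]-K[1,2])/K[1,1]]
    s=p.copy()
    for _ in range(8): s=p/(1+c["k1"]*(s**2).sum(1,keepdims=True))
    r=np.c_[s,np.ones(len(s))]
    if z is not None:
        R=r@T[:3,:3].T; t=(z-T[2,3])/R[:,2]; return T[:3,3]+R*t[:,None]
    return (r*np.asarray(d)[:,None])@T[:3,:3].T+T[:3,3]
def cloud(cam,depth,mask=None,cal=None):
    m=(depth>0) if mask is None else (mask&(depth>0))
    v,u=np.nonzero(m); return px2w(cam,depth[v,u],np.c_[u,v],cal=cal),np.c_[u,v]
E
python3 - <<'E'
from h import *
s=arm.sense();print(s)
ims=[]
for n in("scene","top"):
    im,d=vision.snapshot(n); np.savez(f"{n}.npz",im=im,d=d); ims.append(im)
    c=vision.calibration(n); print(n,np.round(c["world_from_camera"],3).tolist())
    for l in("warmer","timer","jar","brush","rack","spirit","mug","cup","brushjar","bole"):
        for r in vision.cut_out(l,n)[:3]:
            P,_=cloud(n,d,r["pixels"]); 
            print(l,round(r["score"],2),np.round(r["position"]),len(P), np.round(np.percentile(P,[2,50,98],axis=0),3).tolist() if len(P) else "")
cv2.imwrite("pics/scene.png",cv2.resize(ims[0],(800,600))[:,:,::-1]);cv2.imwrite("pics/top.png",cv2.resize(ims[1],(800,600))[:,:,::-1])
E
```

```text
pics
{'t': 0.0, 'qpos': array([ 9.50615419e-01,  3.13446228e-01,  1.49840520e+00, -1.17927712e-05,
        1.33101353e+00, -2.23423376e-01]), 'qvel': array([ 0.00140265,  0.00091205,  0.00024408, -0.00105773,  0.00135509,
       -0.00098045]), 'tau': array([-8.58854328e-04, -4.02220559e+01, -2.52259862e+01,  6.93625328e-02,
        3.54245561e-02, -8.38588267e-05]), 'tool_pos': array([0.2027762 , 0.48403275, 0.26317498]), 'orientation': array([-2.55219807e-04,  1.97078737e-01,  9.80387457e-01, -5.82740993e-04]), 'ft_force': array([0.56858561, 0.28590439, 1.02906691]), 'moment': array([0.03405172, 0.02390935, 0.01279681]), 'finger_force': 0.0, 'finger_gap': 0.08820550438492623}
scene [[-0.516, 0.508, -0.69, 1.4], [0.857, 0.309, -0.413, 0.458], [0.003, -0.804, -0.594, 0.851], [0.0, 0.0, 0.0, 1.0]]
warmer 0.87 [333. 244.] 4989 [[0.431, 0.128, 0.005], [0.627, 0.227, 0.09], [0.791, 0.285, 0.126]]
timer 0.56 [346. 200.] 286 [[0.47, 0.185, 0.098], [0.492, 0.208, 0.115], [0.506, 0.226, 0.136]]
jar 0.56 [329. 224.] 939 [[0.567, 0.171, 0.089], [0.614, 0.204, 0.123], [0.637, 0.239, 0.147]]
brus
[... 1960 characters left out ...]
 -0.104, 0.155]]
spirit 0.94 [303. 122.] 689 [[0.752, -0.214, 0.011], [0.77, -0.178, 0.134], [0.803, -0.149, 0.203]]
mug 0.55 [245. 128.] 742 [[0.739, -0.048, -0.001], [0.793, -0.008, 0.04], [0.837, 0.027, 0.098]]
cup 0.6 [256. 254.] 357 [[0.362, -0.049, -0.002], [0.392, -0.019, 0.019], [0.419, 0.01, 0.058]]
cup 0.42 [246. 130.] 702 [[0.739, -0.046, -0.0], [0.794, -0.008, 0.041], [0.831, 0.026, 0.098]]
brushjar 0.89 [198. 132.] 579 [[0.739, 0.119, 0.001], [0.772, 0.15, 0.062], [0.804, 0.184, 0.176]]
bole 0.61 [302. 189.] 2160 [[0.49, -0.242, 0.003], [0.554, -0.182, 0.145], [0.627, -0.106, 0.155]]
bole 0.54 [241. 194.] 274 [[0.552, -0.016, 0.017], [0.572, 0.008, 0.059], [0.599, 0.032, 0.067]]
```

View pics/scene.png

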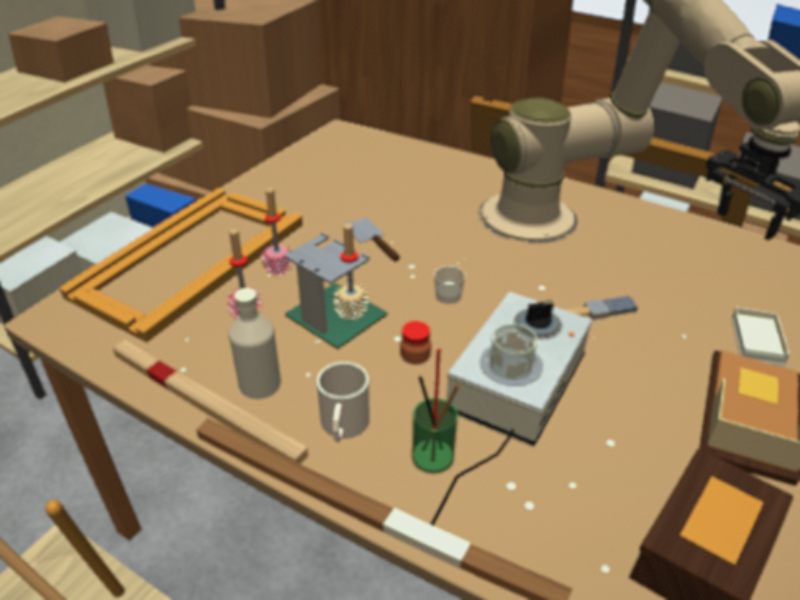

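View pics/top.png

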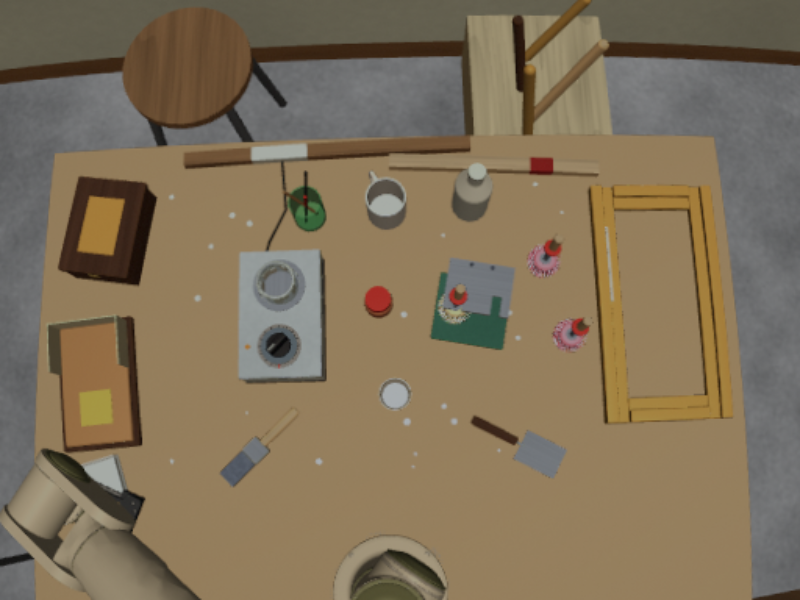

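The rack holds one cream-bristled brush, at (290,195) in the 512 px top view. The two pink-bristled look-alikes stand free on the bench at (350,162) and (365,214), so the racked one is the one meant. Next I'll confirm that in an enlarged crop and measure the warmer and rack.

Run:
```python
from h import *
z=np.load("top.npz"); im,d=z["im"],z["d"]
a=cv2.resize(im[150:250,140:240],(400,400),interpolation=3);b=cv2.resize(im[150:250,275:375],(400,400),interpolation=3)
cv2.imwrite("pics/crop.png",np.hstack([a,b])[:,:,::-1])
def rect(P,n):
    r=cv2.minAreaRect(P[:,:2].astype(np.float32)); print(n,len(P),np.round(r[0],4),np.round(r[1],4),round(r[2],2))
for cam in("top","scene"):
    z=np.load(cam+".npz"); P,uv=cloud(cam,z["d"]); C=z["im"][uv[:,1],uv[:,0]].astype(int)
    box=lambda x0,x1,y0,y1,z0,z1:(P[:,0]>x0)&(P[:,0]<x1)&(P[:,1]>y0)&(P[:,1]<y1)&(P[:,2]>z0)&(P[:,2]<z1)
    rect(P[box(.35,.75,.08,.32,.084,.094)],"deck")
    rect(P[box(.44,.68,-.3,-.08,.144,.155)],"plate")
    g=(C[:,1]>C[:,0]+15)&box(.44,.72,-.3,-.05,.004,.016); rect(P[g],"base")
    m=box(.5,.62,-.2,-.08,.165,.23); Q=P[m]; print("handle",np.round(np.percentile(Q,[3,50,97],axis=0),4).tolist())
    m=box(.5,.62,-.2,-.08,.15,.23)&(C[:,0]>C[:,1]+60)&(C[:,0]>C[:,2]+60); print("collar",m.sum(),np.round(np.percentile(P[m],[3,50,97],axis=0),4).tolist())
    m=box(.43,.54,.15,.26,.118,.14); rect(P[m],"bar")
    m=box(.54,.68,.13,.28,.138,.155); rect(P[m],"rim")
    m=box(.43,.54,.15,.26,.095,.14); rect(P[m],"disc")
```

```text
deck 2955 [0.5842 0.2006] [0.3267 0.1623] 0.96
plate 1088 [ 0.5762 -0.1819] [0.1223 0.0993] 79.13
base 836 [ 0.5588 -0.1782] [0.1467 0.1365] 79.57
handle [[0.551, -0.1498, 0.1684], [0.5555, -0.1413, 0.2146], [0.5659, -0.1345, 0.2228]]
collar 56 [[0.5444, -0.1571, 0.1533], [0.5537, -0.1391, 0.1582], [0.5696, -0.1277, 0.1755]]
bar 84 [0.4832 0.2015] [0.0139 0.0458] 45.25
rim 156 [0.602  0.2028] [0.0766 0.0735] 44.87
disc 360 [0.4846 0.2057] [0.1064 0.1063] 88.21
deck 2508 [0.5833 0.204 ] [0.3281 0.1633] 0.27
plate 822 [ 0.5743 -0.1796] [0.1292 0.1017] 79.48
base 722 [ 0.5606 -0.1737] [0.1476 0.139 ] 79.41
handle [[0.5534, -0.1453, 0.1669], [0.5631, -0.1356, 0.1953], [0.5673, -0.13, 0.2222]]
collar 56 [[0.545, -0.1533, 0.1564], [0.5641, -0.1334, 0.1585], [0.5746, -0.1244, 0.1646]]
bar 134 [0.4838 0.2034] [0.0175 0.0463] 47.71
rim 233 [0.6024 0.2035] [0.0741 0.0737] 82.27
disc 414 [0.4758 0.2009] [0.0794 0.0743] 79.44
```

View pics/crop.png

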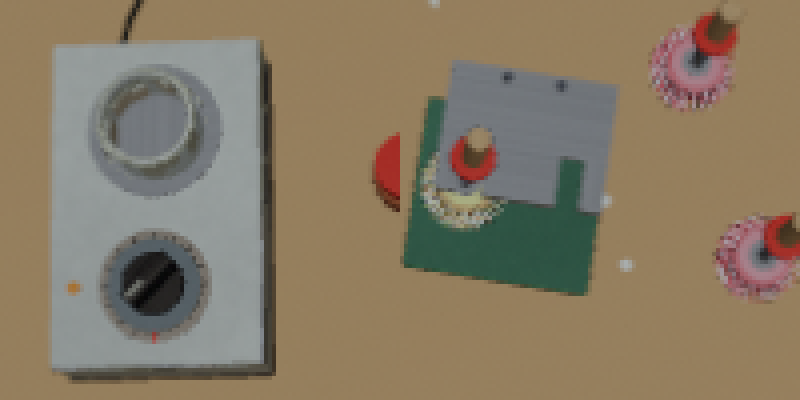

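The crop confirms the choice: the racked brush at crop (475,165) has cream bristles, and the others are pink. The knob's white mark at crop (130,290) sits about 47° clockwise of the red tick at (155,337), so I turn it anticlockwise by that much.

```bash
cat > plan.py <<'E'
from h import *
from scipy.spatial.transform import Rotation as Ro
import json
def down(yaw):  # tool z down, tool y along yaw (deg)
    a=np.radians(yaw); y=np.array([np.cos(a),np.sin(a),0]); zt=np.array([0,0,-1.]); return Ro.from_matrix(np.c_[np.cross(y,zt),y,zt])
def pose():
    s=arm.sense(); q=np.array(s["orientation"]); return np.array(s["tool_pos"]),Ro.from_quat(q[[1,2,3,0]]),s
def yaw_of(R): y=R.as_matrix()[:,1]; return np.degrees(np.arctan2(y[1],y[0]))
def plan(wps,p=None,R=None):
    """wps: (x,y,z,yaw,step m). prints rows in tool axes"""
    if p is None: p,R,_=pose()
    rows=[]
    for x,y,z,yaw,st in wps:
        t=np.array([x,y,z]); T=down(yaw)
        n=int(max(np.ceil(np.linalg.norm(t-p)/st),np.ceil((R.inv()*T).magnitude()/np.radians(7)),1))
        for k in range(n,0,-1):
            dp=R.inv().apply((t-p)/k); rv=(R.inv()*T).as_rotvec()/k
            r=np.round(np.r_[dp,rv/(np.pi/4)],4); r[3:]=np.round(r[3:],3); rows.append(r.tolist())
            p=p+R.apply(r[:3]); R=R*Ro.from_rotvec(r[3:]*np.pi/4)
    for i in range(0,len(rows),8): print(json.dumps(rows[i:i+8]))
    return p,R
E
python3 -c "
from plan import *
p,R,s=pose();print(p,yaw_of(R))
plan([(.4835,.2025,.22,45,.045),(.4835,.2025,.133,45,.03)])"
```

```text
[0.20291628 0.48420174 0.26373533] 67.26283534791263
[[-0.0409, -0.0168, 0.0049, 0.0, -0.0, 0.055], [-0.0415, -0.015, 0.0049, 0.0, -0.0, 0.055], [-0.0421, -0.0132, 0.0048, 0.0, -0.0, 0.055], [-0.0427, -0.0114, 0.0049, 0.0, -0.0, 0.055], [-0.0431, -0.0096, 0.0048, -0.0, -0.0, 0.055], [-0.0435, -0.0077, 0.0049, -0.0, -0.0, 0.055], [-0.0438, -0.0058, 0.0048, -0.0, -0.0, 0.055], [-0.044, -0.0039, 0.0049, -0.0, -0.0, 0.055]]
[[-0.0442, -0.002, 0.0048, -0.0, -0.0, 0.055], [-0.0, 0.0, 0.029, -0.0, -0.0, -0.0], [-0.0, 0.0, 0.029, -0.0, -0.0, -0.0], [-0.0, 0.0, 0.029, -0.0, -0.0, -0.0]]
```

Request:
carry_out:
  increments:
    - [-0.041,-0.017,0.005,0,0,0.055]
    - [-0.0415,-0.015,0.005,0,0,0.055]
    - [-0.042,-0.013,0.005,0,0,0.055]
    - [-0.0427,-0.0115,0.005,0,0,0.055]
    - [-0.043,-0.0095,0.005,0,0,0.055]
    - [-0.0435,-0.0077,0.005,0,0,0.055]
    - [-0.044,-0.006,0.005,0,0,0.055]
    - [-0.044,-0.004,0.005,0,0,0.055]
  gripper: -1

```text
t: 1.9
tool_pos: [0.4533, 0.232, 0.2237]
orientation: [0.0, 0.364, 0.932, 0.0]
ft_force: [0.5, 0.6, -0.2]
finger_gap: 0.0883
finger_force: 0.0
```

Request:
carry_out:
  increments:
    - [-0.044,-0.002,0.005,0,0,0.055]
    - [0,0,0,0,0,0]
    - [0,0,0,0,0,0]

```text
t: 2.2
tool_pos: [0.4833, 0.202, 0.2185]
orientation: [-0.0, 0.383, 0.924, -0.0]
ft_force: [-0.4, -0.6, 0.1]
finger_gap: 0.0879
finger_force: 0.0
```

Run:
```python
from plan import *
p,R,s=pose();print(p,yaw_of(R))
im,d=vision.snapshot("wrist"); c=vision.calibration("wrist"); print(np.round(c["world_from_camera"],3).tolist())
P,uv=cloud("wrist",d,cal=c)
def rect(P,n):
    r=cv2.minAreaRect(P[:,:2].astype(np.float32)); print(n,len(P),np.round(r[0],4),np.round(r[1],4),round(r[2],2))
box=lambda x0,x1,y0,y1,z0,z1:(P[:,0]>x0)&(P[:,0]<x1)&(P[:,1]>y0)&(P[:,1]<y1)&(P[:,2]>z0)&(P[:,2]<z1)
rect(P[box(.44,.53,.15,.25,.127,.14)],"bar")
rect(P[box(.54,.68,.13,.28,.141,.152)],"rim")
cv2.imwrite("pics/w1.png",im[:,:,::-1])
plan([(.4835,.2025,.133,45,.03)])
```

```text
[0.48331972 0.2019514  0.2184811 ] 44.922252273587404
[[0.707, 0.68, 0.194, 0.433], [0.707, -0.68, -0.195, 0.252], [-0.001, 0.276, -0.961, 0.34], [0.0, 0.0, 0.0, 1.0]]
bar 1421 [0.482  0.2032] [0.0138 0.0453] 45.47
rim 793 [0.5978 0.1883] [0.045  0.0745] 83.53
[[-0.0002, 0.0001, 0.0286, -0.0, -0.0, 0.0], [-0.0002, 0.0001, 0.0286, -0.0, -0.0, 0.0], [-0.0002, 0.0002, 0.0285, -0.0, -0.0, 0.0]]
```

View pics/w1.png

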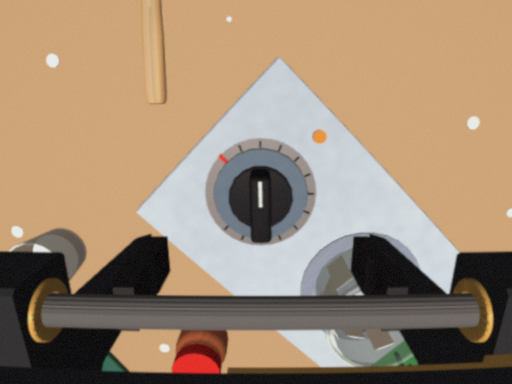

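The wrist view shows the bar at (261,200) with its mark pointing up. The red tick at (223,158) is about 46° anticlockwise of it, which agrees with the top view. I'm descending and gripping.

Request:
carry_out:
  increments:
    - [-0.001,0,0.0285,0,0,0]
    - [0,0,0.0285,0,0,0]
    - [0,0,0.0285,0,0,0]
    - [0,0,0,0,0,0]

```text
t: 2.65
tool_pos: [0.4816, 0.2025, 0.1307]
orientation: [-0.003, 0.382, 0.924, -0.002]
ft_force: [-0.7, 0.9, 0.4]
finger_gap: 0.0882
finger_force: 0.0
```

Request:
carry_out:
  increments:
    - [0,0,0,0,0,0]
    - [0,0,0,0,0,0]
    - [0,0,0,0,0,0]
    - [0,0,0,0,0,0]
    - [0,0,0,0,0,0]
    - [0,0,0,0,0,0]
    - [0,0,0,0,0,0]
    - [0,0,0,0,0,0]
  gripper: 1
  newtons: 15

```text
t: 3.45
tool_pos: [0.484, 0.2016, 0.1332]
orientation: [0.0, 0.383, 0.924, -0.0]
ft_force: [-0.7, 0.0, -0.1]
finger_gap: 0.0262
finger_force: 0.0
```

Request:
carry_out:
  increments:
    - [0,0,0,0,0,0]
    - [0,0,0,0,0,0]
    - [0,0,0,0,0,0]

```text
t: 3.75
tool_pos: [0.4839, 0.2016, 0.1332]
orientation: [-0.0, 0.383, 0.924, -0.0]
ft_force: [-1.3, -1.1, 0.8]
finger_gap: 0.0141
finger_force: 15.0
```

Request:
carry_out:
  increments:
    - [0,0,0,0,0,-0.11]
    - [0,0,0,0,0,-0.11]
    - [0,0,0,0,0,-0.11]
    - [0,0,0,0,0,-0.11]
    - [0,0,0,0,0,-0.11]
    - [0,0,0,0,0,-0.11]
    - [0,0,0,0,0,-0.11]
    - [0,0,0,0,0,-0.11]

```text
t: 4.55
tool_pos: [0.4844, 0.2026, 0.1332]
orientation: [0.001, 0.046, 0.999, 0.001]
ft_force: [2.6, 8.5, -3.1]
finger_gap: 0.0138
finger_force: 15.0
```

```bash
python3 -c "
from plan import *
p,R,s=pose();print(p,yaw_of(R),s['ft_force'],s['moment'],s['finger_gap'],s['finger_force'])"
```

```text
[0.48435253 0.20257095 0.13322296] 84.76897726382902 [ 2.57996561  8.45178214 -3.11413756] [ 1.25372268 -0.51112461 -0.05245544] 0.013847907863018672 14.999995180405676
```

Request:
carry_out:
  increments:
    - [0,0,0,0,0,-0.045]
    - [0,0,0,0,0,-0.045]
    - [0,0,0,0,0,-0.035]
    - [0,0,0,0,0,0]

```text
t: 4.95
tool_pos: [0.4844, 0.2027, 0.1332]
orientation: [0.001, -0.002, 1.0, 0.001]
ft_force: [3.0, 8.8, -3.8]
finger_gap: 0.0138
finger_force: 15.0
```

```bash
python3 -c "
from plan import *
p,R,s=pose();print(p,yaw_of(R),s['ft_force'],s['moment'],s['finger_gap'],s['finger_force'])"
```

```text
[0.48436554 0.20273291 0.1332184 ] 90.24316714145645 [ 3.01279276  8.84740661 -3.77624364] [ 1.28040967 -0.4945259   0.02616504] 0.013777836252224156 14.998989226296544
```

Request:
carry_out:
  increments:
    - [0,0,0,0,0,-0.03]
    - [0,0,0,0,0,-0.03]
    - [0,0,0,0,0,0]

```text
t: 5.25
tool_pos: [0.4846, 0.2027, 0.1333]
orientation: [0.001, -0.025, 1.0, 0.001]
ft_force: [5.0, 7.9, -3.7]
finger_gap: 0.0144
finger_force: 15.0
```

```bash
python3 -c "
from plan import *
p,R,s=pose();print(p,yaw_of(R),s['ft_force'],s['moment'],s['finger_gap'],s['finger_force'])"
```

```text
[0.48458539 0.20268829 0.13326748] 92.8892032137564 [ 4.98526064  7.9308477  -3.71693424] [ 1.21759309 -0.68406838 -0.34485693] 0.014428340154575094 14.999342369847
```

Wrist torque jumped to -0.34 N m at about 92°, so the stop is reached. I'll release, rise and check the mark.

Request:
carry_out:
  increments:
    - [0,0,0,0,0,0]
    - [0,0,0,0,0,0]
    - [0,0,0,0,0,0]
    - [0,0,0,0,0,0]
    - [0,0,-0.03,0,0,0]
    - [0,0,-0.04,0,0,0]
    - [0,0,-0.04,0,0,0]
    - [0,0,0,0,0,0]
  gripper: -1

```text
t: 6.05
tool_pos: [0.4855, 0.2019, 0.2482]
orientation: [0.005, -0.025, 1.0, 0.001]
ft_force: [0.3, 0.9, 0.1]
finger_gap: 0.076
finger_force: 0.0
```

Run:
```python
from plan import *
p,R,s=pose();print(p,yaw_of(R))
im,d=vision.snapshot("wrist"); c=vision.calibration("wrist")
P,uv=cloud("wrist",d,cal=c)
def rect(P,n):
    r=cv2.minAreaRect(P[:,:2].astype(np.float32)); print(n,len(P),np.round(r[0],4),np.round(r[1],4),round(r[2],2))
box=lambda x0,x1,y0,y1,z0,z1:(P[:,0]>x0)&(P[:,0]<x1)&(P[:,1]>y0)&(P[:,1]<y1)&(P[:,2]>z0)&(P[:,2]<z1)
rect(P[box(.44,.53,.15,.25,.127,.14)],"bar")
cv2.imwrite("pics/w2.png",im[:,:,::-1])
```

```text
[0.48550389 0.20188697 0.24824237] 92.91896351950018
bar 1104 [0.4811 0.2017] [0.0449 0.014 ] 0.46
```

View pics/w2.png

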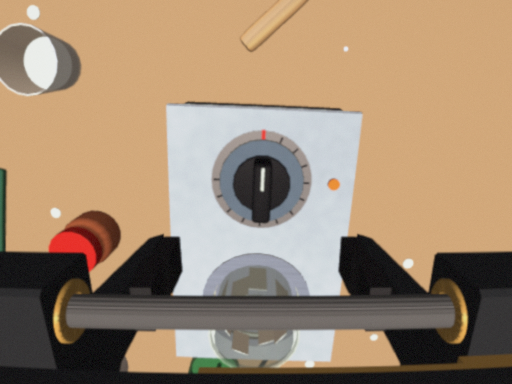

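The white mark at (263,172) now lines up with the red tick at (263,135), and the bar sits at 0.5° along the warmer's axis, so the timer is at zero. Next is the brush.

```bash
python3 -c "
from plan import *
plan([(.50,-.13,.31,80,.045),(.5,-.13,.31,80,.05)])"
```

```text
[[0.0002, -0.0415, -0.0081, 0.0, 0.001, 0.036], [-0.001, -0.0415, -0.0081, 0.0, 0.001, 0.036], [-0.0022, -0.0414, -0.0081, 0.0, 0.001, 0.036], [-0.0034, -0.0414, -0.0081, 0.0, 0.0, 0.036], [-0.0045, -0.0413, -0.0081, 0.0, 0.001, 0.036], [-0.0057, -0.0411, -0.0081, 0.0, 0.001, 0.036], [-0.0068, -0.0409, -0.0082, 0.001, 0.0, 0.036], [-0.008, -0.0407, -0.0081, 0.0, 0.001, 0.035]]
[[0.0, -0.0, 0.0, 0.0, -0.0, 0.0]]
```

Request:
carry_out:
  increments:
    - [0,-0.0415,-0.008,0,0,0.036]
    - [-0.001,-0.0415,-0.008,0,0,0.036]
    - [-0.002,-0.0415,-0.008,0,0,0.036]
    - [-0.0035,-0.0415,-0.008,0,0,0.036]
    - [-0.0045,-0.0415,-0.008,0,0,0.036]
    - [-0.0055,-0.041,-0.008,0,0,0.036]
    - [-0.007,-0.041,-0.008,0,0,0.036]
    - [-0.008,-0.041,-0.008,0,0,0.036]

```text
t: 6.9
tool_pos: [0.499, -0.1324, 0.3061]
orientation: [-0.001, 0.088, 0.996, 0.0]
ft_force: [1.3, 0.6, 0.1]
finger_gap: 0.0879
finger_force: 0.0
```

Request:
carry_out:
  increments:
    - [0,0,0,0,0,0]
    - [0,0,0,0,0,0]

```text
t: 7.1
tool_pos: [0.4992, -0.131, 0.3058]
orientation: [-0.001, 0.088, 0.996, 0.001]
ft_force: [0.5, -0.2, -0.3]
finger_gap: 0.088
finger_force: 0.0
```

Run:
```python
from plan import *
p,R,s=pose();print(p,yaw_of(R))
im,d=vision.snapshot("wrist"); c=vision.calibration("wrist")
P,uv=cloud("wrist",d,cal=c); C=im[uv[:,1],uv[:,0]].astype(int)
def rect(P,n):
    r=cv2.minAreaRect(P[:,:2].astype(np.float32)); print(n,len(P),np.round(r[0],4),np.round(r[1],4),round(r[2],2))
box=lambda x0,x1,y0,y1,z0,z1:(P[:,0]>x0)&(P[:,0]<x1)&(P[:,1]>y0)&(P[:,1]<y1)&(P[:,2]>z0)&(P[:,2]<z1)
rect(P[box(.52,.6,-.2,-.09,.214,.226)],"handle top")
m=box(.52,.6,-.2,-.09,.155,.16)&(C[:,0]>C[:,1]+60);rect(P[m],"collar")
rect(P[box(.48,.68,-.28,-.09,.145,.153)],"plate")
rect(P[box(.45,.68,-.28,-.07,.004,.016)&(C[:,1]>C[:,0]+15)],"base")
cv2.imwrite("pics/w3.png",im[:,:,::-1])
```

```text
[ 0.49918753 -0.13101015  0.30582299] 79.87800293525545
handle top 343 [ 0.5557 -0.1394] [0.0166 0.0106] 80.26
collar 590 [ 0.5565 -0.1398] [0.032  0.0286] 81.89
plate 6100 [ 0.5626 -0.178 ] [0.1238 0.0732] 79.52
base 6106 [ 0.559  -0.1776] [0.1487 0.138 ] 79.54
```

View pics/w3.png

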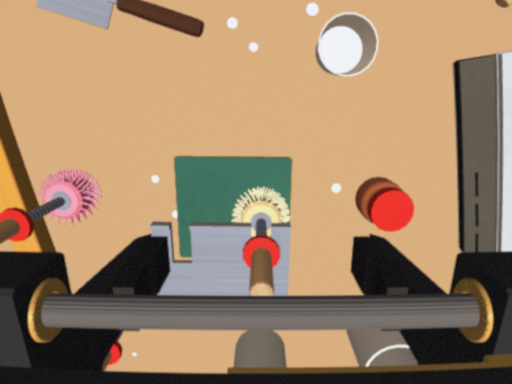

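The wrist view shows the cream brush with its collar at (261,250), between the fingers' line. The pink look-alike at (70,195) is well to the side. I'm going to the grip.

```bash
python3 -c "
from plan import *
plan([(.559,-.14,.306,79.5,.035),(.559,-.14,.196,79.5,.025)])"
```

```text
[[-0.0303, 0.0004, -0.0, 0.001, -0.001, 0.005], [-0.0302, 0.0004, -0.0001, 0.0, -0.002, 0.005], [-0.0, 0.0, 0.022, 0.0, 0.0, 0.0], [-0.0, 0.0, 0.022, 0.0, 0.0, 0.0], [-0.0, 0.0, 0.022, 0.0, 0.0, 0.0], [-0.0, 0.0, 0.022, 0.0, 0.0, 0.0], [-0.0, 0.0, 0.022, 0.0, 0.0, 0.0]]
```

Request:
carry_out:
  increments:
    - [-0.03,0.0005,0,0,-0.0015,0.004]
    - [-0.0305,0.0005,0,0,-0.0015,0.004]
    - [0,0,0.022,0,0,0]
    - [0,0,0.022,0,0,0]
    - [0,0,0.022,0,0,0]
    - [0,0,0.022,0,0,0]
    - [0,0,0.022,0,0,0]
    - [0,0,0,0,0,0]

```text
t: 7.95
tool_pos: [0.5584, -0.1384, 0.1941]
orientation: [-0.002, 0.09, 0.996, 0.001]
ft_force: [-0.5, 1.1, 0.5]
finger_gap: 0.0883
finger_force: 0.0
```

Request:
carry_out:
  increments:
    - [0,0,0,0,0,0]
    - [0,0,0,0,0,0]
    - [0,0,0,0,0,0]
    - [0,0,0,0,0,0]
    - [0,0,0,0,0,0]
    - [0,0,0,0,0,0]
    - [0,0,0,0,0,0]
    - [0,0,0,0,0,0]
  gripper: 1
  newtons: 40

```text
t: 8.75
tool_pos: [0.5595, -0.1404, 0.1973]
orientation: [0.001, 0.091, 0.996, -0.0]
ft_force: [-0.7, 1.0, -0.6]
finger_gap: 0.0262
finger_force: 0.0
```

Request:
carry_out:
  increments:
    - [0,0,0,0,0,0]
    - [0,0,0,0,0,0]
    - [0,0,0,0,0,0]

```text
t: 9.05
tool_pos: [0.5595, -0.1405, 0.1973]
orientation: [0.001, 0.091, 0.996, -0.0]
ft_force: [0.2, 0.7, -0.8]
finger_gap: 0.0171
finger_force: 40.0
```

Run:
```python
from plan import *
p,R,s=pose();print(p,yaw_of(R),s['ft_force'],s['moment'],s['finger_gap'],s['finger_force'])
a=np.radians(-10.6);ex=np.array([np.cos(a),np.sin(a)])
x,y=p[:2];o=p[:2]-.085*ex
plan([(x,y,.226,79.5,.015),(o[0],o[1],.226,79.5,.03)])
```

```text
[ 0.5594934  -0.1404517   0.19725953] 79.59238166009933 [ 0.20861881  0.67489876 -0.79911005] [-0.01299869  0.06201624  0.00719508] 0.01713382235089215 39.99997342005372
[[-0.0, -0.0, -0.0144, -0.0, 0.002, 0.001], [-0.0, -0.0, -0.0143, -0.0, 0.001, 0.001], [0.0283, 0.0001, -0.0, -0.0, -0.0, 0.0], [0.0283, 0.0, -0.0, -0.0, -0.0, 0.0], [0.0284, 0.0001, -0.0, -0.0, -0.0, 0.0]]
```

Request:
carry_out:
  increments:
    - [0,0,-0.01,0,0,0]
    - [0,0,-0.01,0,0,0]
    - [0,0,-0.01,0,0,0]
    - [0.02,0,0,0,0,0]
    - [0.025,0,0,0,0,0]
    - [0.025,0,0,0,0,0]
    - [0.02,0,0,0,0,0]
    - [0,0,0,0,0,0]

```text
t: 9.85
tool_pos: [0.4698, -0.1238, 0.2281]
orientation: [0.002, 0.091, 0.996, -0.0]
ft_force: [0.8, 0.7, -0.6]
finger_gap: 0.0171
finger_force: 40.0
```

Run:
```python
from plan import *
p,R,s=pose();print(p,yaw_of(R),s['ft_force'],s['moment'],s['finger_gap'],s['finger_force'])
plan([(p[0],p[1],.365,80,.04),(.601,.203,.365,85,.04)])
```

```text
[ 0.46982252 -0.12383526  0.22813991] 79.57452580023697 [ 0.79387057  0.73147881 -0.58450146] [ 0.04674053 -0.05429025  0.0167351 ] 0.0170669001224303 39.999758061021566
[[-0.0001, -0.0, -0.0342, -0.0, 0.001, -0.002], [-0.0001, -0.0, -0.0342, -0.0, 0.001, -0.002], [-0.0, -0.0, -0.0342, -0.0, 0.001, -0.003], [-0.0001, -0.0, -0.0343, -0.0, 0.001, -0.002], [-0.008, 0.0383, -0.0, -0.0, -0.0, -0.012], [-0.0084, 0.0382, -0.0, -0.0, -0.0, -0.012], [-0.0088, 0.0381, -0.0, -0.0, -0.0, -0.012], [-0.0091, 0.0381, -0.0, -0.0, -0.0, -0.013]]
[[-0.0095, 0.038, -0.0, -0.0, -0.0, -0.012], [-0.0098, 0.0379, -0.0, -0.0, -0.0, -0.013], [-0.0102, 0.0377, -0.0, -0.0, -0.0, -0.012], [-0.0106, 0.0376, -0.0, -0.0, -0.0, -0.013], [-0.011, 0.0376, -0.0001, -0.0, -0.0, -0.013]]
```

Request:
carry_out:
  increments:
    - [0,0,-0.034,0,0.001,-0.002]
    - [0,0,-0.034,0,0.001,-0.002]
    - [0,0,-0.034,0,0.001,-0.002]
    - [0,0,-0.034,0,0.001,-0.002]
    - [-0.008,0.0385,0,0,0,-0.012]
    - [-0.0085,0.038,0,0,0,-0.012]
    - [-0.009,0.038,0,0,0,-0.012]
    - [-0.009,0.038,0,0,0,-0.012]

```text
t: 10.65
tool_pos: [0.5304, 0.0224, 0.3637]
orientation: [0.0, 0.069, 0.998, 0.0]
ft_force: [-0.0, 0.5, -1.0]
finger_gap: 0.0169
finger_force: 40.0
```

Request:
carry_out:
  increments:
    - [-0.0095,0.038,0,0,0,-0.012]
    - [-0.01,0.038,0,0,0,-0.012]
    - [-0.01,0.038,0,0,0,-0.012]
    - [-0.0105,0.038,0,0,0,-0.012]
    - [-0.011,0.0375,0,0,0,-0.012]
    - [0,0,0,0,0,0]
    - [0,0,0,0,0,0]

```text
t: 11.35
tool_pos: [0.6028, 0.2036, 0.3627]
orientation: [-0.0, 0.045, 0.999, -0.0]
ft_force: [1.1, -0.9, -1.0]
finger_gap: 0.0174
finger_force: 40.0
```

Run:
```python
from plan import *
from scipy.optimize import least_squares
p,R,s=pose();print(p,yaw_of(R),s['ft_force'],s['moment'],s['finger_gap'])
def circ(Q):
    f=lambda a:np.hypot(Q[:,0]-a[0],Q[:,1]-a[1])-a[2]
    r=least_squares(f,[.602,.203,.035],loss="soft_l1",f_scale=.001); return np.round(r.x,4)
ims=[]
for n in("scene","wrist"):
    im,d=vision.snapshot(n); c=vision.calibration(n); P,uv=cloud(n,d,cal=c)
    box=lambda x0,x1,y0,y1,z0,z1:(P[:,0]>x0)&(P[:,0]<x1)&(P[:,1]>y0)&(P[:,1]<y1)&(P[:,2]>z0)&(P[:,2]<z1)
    m=box(.55,.65,.15,.26,.141,.15); print(n,"rim",m.sum(),circ(P[m]) if m.sum()>20 else "")
    m=box(.53,.67,.13,.28,.183,.27); Q=P[m]
    for z0 in(.185,.2,.22,.235,.25): 
        q=Q[(Q[:,2]>z0)&(Q[:,2]<z0+.015)]; print(z0,len(q),np.round(np.percentile(q,[2,50,98],axis=0),3).tolist() if len(q) else "")
    if n=="scene": a=cv2.resize(im[110:270,260:420],(600,600),interpolation=3); cv2.imwrite("pics/s4.png",a[:,:,::-1])
for n in("top","scene"):
    z=np.load(n+".npz");P,_=cloud(n,z["d"]);m=(abs(P[:,0]-.6)<.05)&(abs(P[:,1]-.203)<.05)&(P[:,2]>.14)&(P[:,2]<.152); print(n,circ(P[m]))
```

```text
[0.60283712 0.2036222  0.36270407] 84.87622509226676 [ 1.08424211 -0.91575913 -1.00433115] [ 0.06142255 -0.00254304  0.03117537] 0.017374466589979085
scene rim 187 [0.6028 0.2036 0.0346]
0.185 50 [[0.605, 0.184, 0.189], [0.618, 0.209, 0.196], [0.628, 0.23, 0.2]]
0.2 107 [[0.598, 0.172, 0.201], [0.62, 0.208, 0.209], [0.632, 0.234, 0.215]]
0.22 142 [[0.578, 0.173, 0.22], [0.621, 0.211, 0.228], [0.632, 0.236, 0.235]]
0.235 237 [[0.58, 0.175, 0.235], [0.608, 0.206, 0.24], [0.626, 0.23, 0.247]]
0.25 25 [[0.598, 0.199, 0.251], [0.605, 0.205, 0.257], [0.608, 0.209, 0.265]]
wrist rim 588 [0.6008 0.2019 0.0345]
0.185 31 [[0.574, 0.175, 0.189], [0.582, 0.191, 0.195], [0.596, 0.221, 0.199]]
0.2 276 [[0.569, 0.172, 0.201], [0.581, 0.208, 0.21], [0.615, 0.233, 0.215]]
0.22 914 [[0.57, 0.171, 0.221], [0.586, 0.21, 0.229], [0.622, 0.233, 0.235]]
0.235 2469 [[0.576, 0.176, 0.235], [0.595, 0.203, 0.24], [0.616, 0.227, 0.242]]
0.25 104 [[0.596, 0.196, 0.251], [0.597, 0.202, 0.258], [0.6, 0.207, 0.265]]
top [0.6013 0.2015 0.0348]
scene [0.6028 0.2036 0.0346]
```

View pics/s4.png

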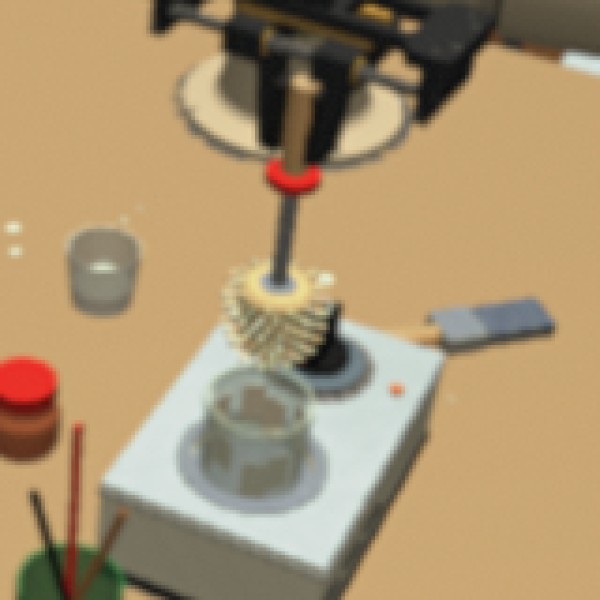

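The brush is centred over the jar to about 1 mm: the rim centre is near (0.602, 0.203) and the head centre near (0.601, 0.203). It hangs upright, with its tip about 0.185 m above the bench. I'm lowering it in gently.

Request:
carry_out:
  increments:
    - [0,0,0.02,0,0,0]
    - [0,0,0.02,0,0,0]
    - [0,0,0.015,0,0,0]
    - [0,0,0.015,0,0,0]
    - [0,0,0.015,0,0,0]
    - [0,0,0.015,0,0,0]
    - [0,0,0,0,0,0]

```text
t: 12.15
tool_pos: [0.6019, 0.2019, 0.2618]
orientation: [-0.002, 0.046, 0.999, -0.0]
ft_force: [0.8, 0.1, -1.2]
finger_gap: 0.017
finger_force: 40.0
```

Run:
```python
from plan import *
p,R,s=pose();print(p,p[2]-.1773,s['ft_force'],s['moment'],s['finger_gap'])
```

```text
[0.60188608 0.2019176  0.26176974] 0.08446974274293872 [ 0.84229461  0.08295223 -1.15881286] [ 0.09369361 -0.08590703  0.03163624] 0.017029231497162362
```

Request:
carry_out:
  increments:
    - [0,0,0.015,0,0,0]
    - [0,0,0.015,0,0,0]
    - [0,0,0.008,0,0,0]
    - [0,0,0.006,0,0,0]
    - [0,0,0.003,0,0,0]
    - [0,0,0,0,0,0]
    - [0,0,0,0,0,0]

```text
t: 12.85
tool_pos: [0.6024, 0.2029, 0.2164]
orientation: [-0.0, 0.045, 0.999, 0.0]
ft_force: [-0.1, 0.3, -2.4]
finger_gap: 0.0174
finger_force: 40.0
```

Run:
```python
from plan import *
p,R,s=pose();print(p,p[2]-.1773,s['ft_force'],s['moment'],s['finger_gap'])
```

```text
[0.60236829 0.20294059 0.21635258] 0.03905257890593716 [-0.11501319  0.26863395 -2.35003676] [-0.1478415   0.0710194  -0.03598407] 0.01739959243816183
```

Request:
carry_out:
  increments:
    - [0,0,0.001,0,0,0]
    - [0,0,0.001,0,0,0]
    - [0,0,0,0,0,0]

```text
t: 13.15
tool_pos: [0.6023, 0.203, 0.2141]
orientation: [-0.0, 0.045, 0.999, 0.0]
ft_force: [-0.3, -1.2, -0.5]
finger_gap: 0.0171
finger_force: 40.0
```

Request:
carry_out:
  increments:
    - [0,0,0.001,0,0,0]
    - [0,0,0,0,0,0]
    - [0,0,0,0,0,0]

```text
t: 13.45
tool_pos: [0.6024, 0.2031, 0.2132]
orientation: [-0.0, 0.045, 0.999, 0.0]
ft_force: [0.3, -0.9, 2.0]
finger_gap: 0.017
finger_force: 40.0
```

Light floor contact (+2 N). Strokes next: up 0.102, so the whole head passes the rim with the tip just inside, then down 0.102.

Request:
carry_out:
  increments:
    - [0,0,-0.012,0,0,0]
    - [0,0,-0.018,0,0,0]
    - [0,0,-0.018,0,0,0]
    - [0,0,-0.018,0,0,0]
    - [0,0,-0.018,0,0,0]
    - [0,0,-0.018,0,0,0]
    - [0,0,0,0,0,0]

```text
t: 14.15
tool_pos: [0.6028, 0.2032, 0.318]
orientation: [0.002, 0.045, 0.999, 0.001]
ft_force: [0.4, -0.6, -0.3]
finger_gap: 0.0168
finger_force: 40.0
```

Run:
```python
from plan import *
from scipy.optimize import least_squares
p,R,s=pose();print(p,p[2]-.1773,s['ft_force'],s['moment'])
im,d=vision.snapshot("scene"); r=vision.cut_out("jar","scene")
P,uv=cloud("scene",d)
Q=P[(abs(P[:,0]-.603)<.045)&(abs(P[:,1]-.203)<.045)&(P[:,2]>.08)]
print(np.histogram(Q[:,2],np.arange(.09,.2,.005)))
print([(round(x["score"],2),np.round(x["position"])) for x in r])
cv2.imwrite("pics/s5.png",cv2.resize(im[140:260,280:400],(600,600),interpolation=3)[:,:,::-1])
```

```text
[0.60280242 0.20315873 0.31804564] 0.1407456442516798 [ 0.35988153 -0.57401441 -0.29421033] [ 0.02314187 -0.02646131  0.00585076]
(array([204, 120,  55,  51,  62,  41,  49,  51,  53,  39,  93,  64,  21,
        26,  31,  39,  40,  42,  45,  50, 114, 111]), array([0.09 , 0.095, 0.1  , 0.105, 0.11 , 0.115, 0.12 , 0.125, 0.13 ,
       0.135, 0.14 , 0.145, 0.15 , 0.155, 0.16 , 0.165, 0.17 , 0.175,
       0.18 , 0.185, 0.19 , 0.195, 0.2  ]))
[(0.56, array([326., 231.]))]
```

View pics/s5.png

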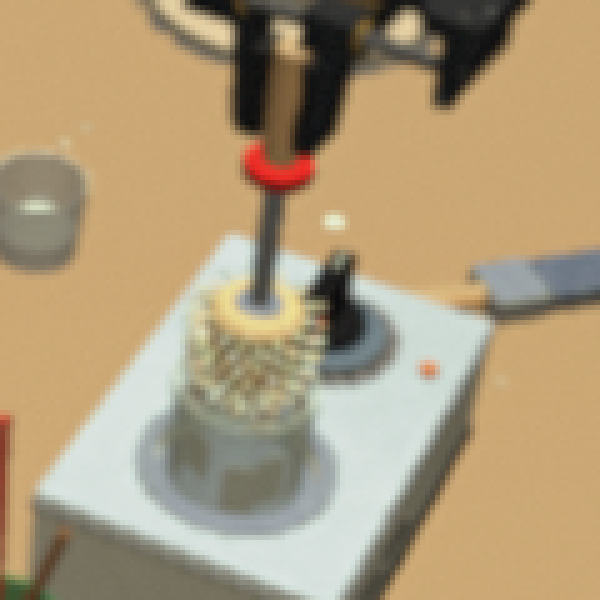

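The jar still stands in the well with its rim at the same height, and the bristles are at the rim. That is stroke 1, with two more to go.

Request:
carry_out:
  increments:
    - [0,0,0.018,0,0,0]
    - [0,0,0.018,0,0,0]
    - [0,0,0.018,0,0,0]
    - [0,0,0.018,0,0,0]
    - [0,0,0.016,0,0,0]
    - [0,0,0.01,0,0,0]
    - [0,0,0.004,0,0,0]
    - [0,0,0,0,0,0]

```text
t: 15.05
tool_pos: [0.6023, 0.203, 0.2133]
orientation: [-0.0, 0.045, 0.999, -0.0]
ft_force: [0.1, 0.8, 1.0]
finger_gap: 0.0169
finger_force: 40.0
```

Request:
carry_out:
  increments:
    - [0,0,0,0,0,0]
    - [0,0,0,0,0,0]

```text
t: 15.25
tool_pos: [0.6023, 0.203, 0.2132]
orientation: [-0.0, 0.045, 0.999, 0.0]
ft_force: [-1.5, -0.6, 3.3]
finger_gap: 0.0168
finger_force: 40.0
```

Request:
carry_out:
  increments:
    - [0,0,-0.012,0,0,0]
    - [0,0,-0.018,0,0,0]
    - [0,0,-0.018,0,0,0]
    - [0,0,-0.018,0,0,0]
    - [0,0,-0.018,0,0,0]
    - [0,0,-0.018,0,0,0]
    - [0,0,0,0,0,0]

```text
t: 15.95
tool_pos: [0.6028, 0.2032, 0.3179]
orientation: [0.002, 0.045, 0.999, 0.001]
ft_force: [-0.1, -0.1, -1.3]
finger_gap: 0.0172
finger_force: 40.0
```

Request:
carry_out:
  increments:
    - [0,0,0.018,0,0,0]
    - [0,0,0.018,0,0,0]
    - [0,0,0.018,0,0,0]
    - [0,0,0.018,0,0,0]
    - [0,0,0.016,0,0,0]
    - [0,0,0.01,0,0,0]
    - [0,0,0.004,0,0,0]
    - [0,0,0,0,0,0]

```text
t: 16.75
tool_pos: [0.6023, 0.203, 0.2133]
orientation: [-0.0, 0.045, 0.999, 0.0]
ft_force: [-0.4, 0.1, 1.4]
finger_gap: 0.0166
finger_force: 40.0
```

Request:
carry_out:
  increments:
    - [0,0,0,0,0,0]
    - [0,0,0,0,0,0]

```text
t: 16.95
tool_pos: [0.6023, 0.203, 0.2133]
orientation: [-0.0, 0.045, 0.999, 0.0]
ft_force: [-0.6, -0.4, 2.4]
finger_gap: 0.0171
finger_force: 40.0
```

Request:
carry_out:
  increments:
    - [0,0,-0.012,0,0,0]
    - [0,0,-0.018,0,0,0]
    - [0,0,-0.018,0,0,0]
    - [0,0,-0.018,0,0,0]
    - [0,0,-0.018,0,0,0]
    - [0,0,-0.018,0,0,0]
    - [0,0,-0.0,0,0,0]

```text
t: 17.65
tool_pos: [0.6028, 0.2032, 0.3181]
orientation: [0.002, 0.045, 0.999, 0.001]
ft_force: [0.9, -0.4, -0.3]
finger_gap: 0.0168
finger_force: 40.0
```

Run:
```python
from plan import *
p,R,s=pose()
plan([(.6023,.203,.367,84.9,.025),(.4698,-.1238,.367,79.6,.04),(.4698,-.1238,.229,79.6,.035)])
```

```text
[[0.0001, -0.0001, -0.0245, 0.001, 0.003, -0.001], [0.0002, -0.0001, -0.0244, 0.001, 0.002, -0.001], [0.0115, -0.0375, 0.0, -0.0, 0.0, 0.013], [0.0111, -0.0376, 0.0, -0.0, 0.0, 0.013], [0.0107, -0.0377, 0.0, -0.0, 0.0, 0.013], [0.0103, -0.0378, 0.0, -0.0, 0.0, 0.013], [0.0099, -0.0379, 0.0, -0.0, 0.0, 0.013], [0.0095, -0.038, 0.0, -0.0, 0.0, 0.013]]
[[0.0091, -0.0381, 0.0, -0.0, 0.0, 0.013], [0.0087, -0.0382, 0.0, -0.0, 0.0, 0.014], [0.0083, -0.0383, 0.0, -0.0, 0.0, 0.013], [0.0, 0.0, 0.0345, -0.0, 0.0, 0.0], [0.0, 0.0, 0.0345, -0.0, 0.0, 0.0], [0.0, 0.0, 0.0345, -0.0, 0.0, 0.0], [0.0001, 0.0001, 0.0345, -0.0, 0.0, 0.0]]
```

Request:
carry_out:
  increments:
    - [0,0,-0.02,0,0,0]
    - [0,0,-0.03,0,0,0]
    - [0.0115,-0.0375,0,0,0,0.013]
    - [0.011,-0.0375,0,0,0,0.013]
    - [0.0105,-0.0375,0,0,0,0.013]
    - [0.0105,-0.038,0,0,0,0.013]
    - [0.01,-0.038,0,0,0,0.013]
    - [0.0095,-0.038,0,0,0,0.013]

```text
t: 18.45
tool_pos: [0.5126, -0.0159, 0.3644]
orientation: [-0.001, 0.076, 0.997, 0.0]
ft_force: [0.3, -0.6, -0.3]
finger_gap: 0.0169
finger_force: 40.0
```

Request:
carry_out:
  increments:
    - [0.009,-0.038,0,0,0,0.013]
    - [0.0085,-0.038,0,0,0,0.013]
    - [0.0085,-0.038,0,0,0,0.013]
    - [0,0,0.034,0,0,0]
    - [0,0,0.034,0,0,0]
    - [0,0,0.034,0,0,0]
    - [0,0,0.034,0,0,0]
    - [0,0,0,0,0,0]

```text
t: 19.25
tool_pos: [0.4677, -0.1221, 0.2252]
orientation: [-0.004, 0.091, 0.996, 0.002]
ft_force: [-0.4, -0.9, -0.9]
finger_gap: 0.0169
finger_force: 40.0
```

Request:
carry_out:
  increments:
    - [0,0,0,0,0,0]
    - [0,0,0,0,0,0]

```text
t: 19.45
tool_pos: [0.4701, -0.1233, 0.2308]
orientation: [0.001, 0.091, 0.996, -0.001]
ft_force: [0.4, 0.1, -0.7]
finger_gap: 0.0174
finger_force: 40.0
```

Run:
```python
from plan import *
p,R,s=pose();print(p,yaw_of(R),s['ft_force'],s['moment'],s['finger_gap'])
im,d=vision.snapshot("scene"); P,uv=cloud("scene",d); C=im[uv[:,1],uv[:,0]].astype(int)
Q=P[(abs(P[:,0]-.603)<.045)&(abs(P[:,1]-.203)<.045)&(P[:,2]>.14)&(P[:,2]<.155)]
print("rim",len(Q),np.round(np.percentile(Q,[2,50,98],axis=0),4).tolist())
m=(abs(P[:,0]-.47)<.05)&(abs(P[:,1]+.124)<.05)&(P[:,2]>.15)&(C[:,0]>C[:,1]+60)&(C[:,0]>C[:,2]+60)
print("collar",m.sum(),np.round(np.percentile(P[m],[2,50,98],axis=0),4).tolist())
plan([(.485,-.1267,.227,79.5,.015),(.5595,-.1405,.227,79.5,.015),(.5595,-.1405,.199,79.5,.007)])
```

```text
[ 0.47008043 -0.12327702  0.23082274] 79.55950520365734 [ 0.40567552  0.0719611  -0.65625687] [ 0.01071348 -0.04080317 -0.02396455] 0.01742731807355824
rim 210 [[0.5664, 0.1678, 0.1402], [0.6062, 0.2052, 0.1442], [0.6386, 0.2394, 0.1477]]
collar 53 [[0.4584, -0.1338, 0.1886], [0.4749, -0.1153, 0.1927], [0.4859, -0.1022, 0.2124]]
[[-0.0077, -0.0003, 0.0019, -0.001, 0.001, 0.001], [-0.0076, -0.0004, 0.0019, -0.0, 0.002, 0.0], [-0.0126, 0.0, -0.0, -0.0, -0.0, 0.0], [-0.0126, 0.0, -0.0, -0.0, -0.0, 0.0], [-0.0126, 0.0, -0.0, -0.0, -0.0, 0.0], [-0.0127, 0.0, -0.0, -0.0, -0.0, 0.0], [-0.0126, 0.0, -0.0, -0.0, -0.0, 0.0], [-0.0127, 0.0, -0.0001, -0.0, -0.0, 0.0]]
[[-0.0, 0.0, 0.0056, -0.0, -0.0, 0.0], [-0.0, 0.0, 0.0056, -0.0, -0.0, 0.0], [-0.0, 0.0, 0.0056, -0.0, -0.0, 0.0], [-0.0, 0.0, 0.0056, -0.0, -0.0, 0.0], [-0.0, 0.0, 0.0056, -0.0, -0.0, 0.0]]
```

Request:
carry_out:
  increments:
    - [-0.0077,-0.0003,0.002,0,0.001,0]
    - [-0.0076,-0.0003,0.002,0,0.001,0]
    - [-0.0126,0,0,0,0,0]
    - [-0.0126,0,0,0,0,0]
    - [-0.0126,0,0,0,0,0]
    - [-0.0126,0,0,0,0,0]
    - [-0.0126,0,0,0,0,0]
    - [-0.0126,0,0,0,0,0]

```text
t: 20.3
tool_pos: [0.5598, -0.1402, 0.2247]
orientation: [-0.001, 0.091, 0.996, 0.0]
ft_force: [-0.3, -0.5, -0.6]
finger_gap: 0.0168
finger_force: 40.0
```

Request:
carry_out:
  increments:
    - [0,0,0,0,0,0]
    - [0,0,0,0,0,0]
    - [0,0,0.006,0,0,0]
    - [0,0,0.006,0,0,0]
    - [0,0,0.006,0,0,0]
    - [0,0,0.006,0,0,0]
    - [0,0,0,0,0,0]
    - [0,0,0,0,0,0]

```text
t: 21.1
tool_pos: [0.5586, -0.1401, 0.2008]
orientation: [-0.001, 0.091, 0.996, 0.0]
ft_force: [0.7, -0.8, -0.8]
finger_gap: 0.0169
finger_force: 40.0
```

Run:
```python
from plan import *
p,R,s=pose();print(p,yaw_of(R),s['ft_force'],s['moment'],s['finger_gap'])
```

```text
[ 0.55864518 -0.14007197  0.20081562] 79.5483910994284 [ 0.68849707 -0.76426626 -0.79823162] [-0.00828248  0.00432791  0.02428041] 0.01694298928249173
```

Now the last 3 mm, about 1 mm at a time, until it touches.

Request:
carry_out:
  increments:
    - [0,0,0.0015,0,0,0]
    - [0,0,0.0015,0,0,0]
    - [0,0,0,0,0,0]

```text
t: 21.4
tool_pos: [0.5586, -0.14, 0.1977]
orientation: [-0.001, 0.091, 0.996, 0.0]
ft_force: [-0.2, -0.0, -1.3]
finger_gap: 0.017
finger_force: 40.0
```

Request:
carry_out:
  increments:
    - [0,0,0.001,0,0,0]
    - [0,0,0,0,0,0]

```text
t: 21.6
tool_pos: [0.5587, -0.1401, 0.1972]
orientation: [-0.001, 0.091, 0.996, -0.0]
ft_force: [-1.5, -0.2, 2.0]
finger_gap: 0.0172
finger_force: 40.0
```

The collar has touched the plate (force now +2 N). I'm releasing and withdrawing straight up.

Request:
carry_out:
  increments:
    - [0,0,0,0,0,0]
    - [0,0,0,0,0,0]
    - [0,0,0,0,0,0]
    - [0,0,0,0,0,0]
    - [0,0,0,0,0,0]
    - [0,0,0,0,0,0]
    - [0,0,0,0,0,0]
    - [0,0,0,0,0,0]
  gripper: -1

```text
t: 22.4
tool_pos: [0.5586, -0.1401, 0.1968]
orientation: [-0.001, 0.091, 0.996, 0.0]
ft_force: [0.0, 0.0, 0.2]
finger_gap: 0.0786
finger_force: 0.0
```

Request:
carry_out:
  increments:
    - [0,0,-0.02,0,0,0]
    - [0,0,-0.03,0,0,0]
    - [0,0,-0.04,0,0,0]
    - [0,0,-0.04,0,0,0]
    - [0.045,0,0,0,0,0]
    - [0.045,0,0,0,0,0]
    - [0.045,0,0,0,0,0]
    - [0,0,0,0,0,0]

```text
t: 23.2
tool_pos: [0.4227, -0.1143, 0.3274]
orientation: [-0.002, 0.091, 0.996, 0.0]
ft_force: [0.2, -0.5, -0.5]
finger_gap: 0.088
finger_force: 0.0
```

Request:
carry_out:
  increments:
    - [0,0,0,0,0,0]
    - [0,0,0,0,0,0]
    - [0,0,0,0,0,0]
    - [0,0,0,0,0,0]
    - [0,0,0,0,0,0]

```text
t: 23.7
tool_pos: [0.4266, -0.1157, 0.3269]
orientation: [-0.001, 0.091, 0.996, 0.0]
ft_force: [0.2, 0.6, -0.5]
finger_gap: 0.0881
finger_force: 0.0
```

Run:
```python
from plan import *
p,R,s=pose();print(p,s['ft_force'])
im,d=vision.snapshot("scene"); P,uv=cloud("scene",d); C=im[uv[:,1],uv[:,0]].astype(int)
m=(abs(P[:,0]-.56)<.05)&(abs(P[:,1]+.14)<.05)&(P[:,2]>.15)&(C[:,0]>C[:,1]+60)&(C[:,0]>C[:,2]+60)
print("collar",m.sum(),np.round(np.percentile(P[m],[2,50,98],axis=0),4).tolist())
cv2.imwrite("pics/s6.png",cv2.resize(im[130:310,170:410],(800,600),interpolation=3)[:,:,::-1])
```

```text
[ 0.42659081 -0.11574485  0.32691537] [ 0.16055642  0.55047203 -0.53513912]
collar 56 [[0.5433, -0.1521, 0.153], [0.5621, -0.1326, 0.1591], [0.5736, -0.1226, 0.165]]
```

View pics/s6.png

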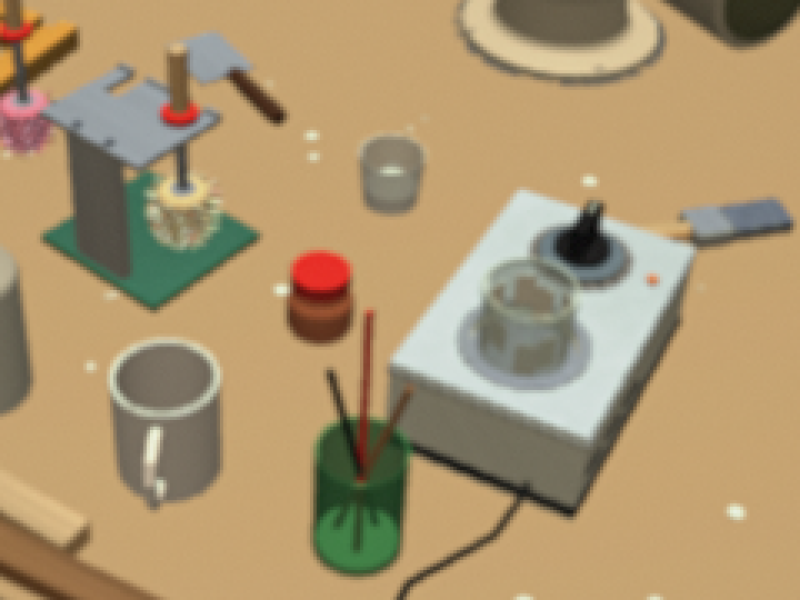

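The brush hangs upright in the left slot with its collar on the plate at (180,112). The jar stands in the well at (528,318), the timer is untouched since zeroing, and nothing else has moved. I'm handing in.

```bash
python3 -c "
from rig import arm
print(arm.close_job())"
```

```text
the job is handed in; nothing more can be done
None
```

The job is handed in: the timer was turned to its zero stop, the jar scrubbed with three full strokes in place, and the brush hung back in the left slot of the rack, in about 24 s; dried gesso patches still showed on the glass in the last picture.

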